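# Blow out the footed planter before packing

## Robot

A 6-joint arm with a two-finger parallel gripper is mounted at the origin on the work surface. World frame = base frame: x ahead of the robot, y to its left, z up, the work surface at z = 0. Lengths are in m, angles in degrees, forces in N, time in s.
With the tool pointing down it reaches from about 0.275 to 0.85 m from the base axis. Payload 19 kg.
Tool frame: the origin (TCP) lies at the very end of the fingers, on their centre line; the grasp point (between the pads) lies 19 mm behind it; z points along the fingers, y is the line along which they close (so a half turn about z gives the same grasp; the last joint's range is limited). The gripper opens to 85 mm and grips with 20 to 120 N. Pads are 22 mm wide; open, the fingers measure 114 mm over their backs; the gripper's body (76 mm by 85 mm) begins 54 mm behind the grasp point. The pads swing forward as they close: fully open they stand 13 mm farther back than shut.
Start: joints at [-81.417, 8.623, 82.357, -0, 89.026, -7.678], TCP at [0.161, -0.552, 0.231] pointing down, gripper open.
Joint ranges: [-160.23, 160.23], [-39.13, 120.54], [6.94, 153.29], [-79.49, 259.48], [9.18, 160.14], [-161.06, 161.06]. Speed limits (degrees/s): [108.29, 108.29, 127.2, 172.46, 172.46, 172.46].

## Interface

Orientations are given as a 3x3 rotation matrix whose columns are the frame's x, y, z axes.
In Python, from workcell import readout, optics, ticket gives the robot as it stands.
- The arm moves only by the shell command python3 -m creep 'ROWS' [FORCE]. ROWS is JSON, a list that holds one entry, the list of rows, each a list of 7 numbers: the shift along the world's x, y, z in mm, then the turn, a rotation vector about the world's x, y, z in degrees, then the closure, from -1 (fully open) to 1 (shut). A call has 1 to 12 rows; each row is the pose to reach, as a shift and turn from the pose commanded when the call began; what a row does not reach only later rows make up. A row lasts 1/8 s, in which the tool goes at most 62.5 mm and 10.7 degrees, less where a joint would pass 70% of its speed; a pose out of reach is approached as far as the arm can. A call with a gripper value outside its range is refused whole. The fingers move at their own pace and stop on an object; FORCE is the grip in N (left out, the last holds). Time passes only in rows, so rows that repeat a pose let the fingers close. It gives the time, the measured TCP pose, the force, the opening and the grip force at its end, in the units of the state.
- readout.get_obs(): the state, without advancing time (a new reading comes with each control period).
- optics.read_camera(name): name is "scene" or "side" or "wrist"; returns the picture (420x560x3 uint8, red, green, blue); there is no depth.
- optics.camera_model(name): a dict with "vertical_fov" (degrees; the focal length in pixels is half the picture's height over the tangent of half this angle, whatever the lens; pixels are square), "cx", "cy" (the principal point, pixels), "rvec" (rotation vector, rad) and "tvec" (3), from world to camera coordinates, as OpenCV has them; the wrist camera has in their place "hand_eye" (4x4, takes a point from camera to tool coordinates, whose origin is the TCP and whose axes are the flange's). Camera axes: x right, y down, z forward; pixel columns grow to the right and rows downward; lengths in m; the calibration is good to about 2 mm. The wrist camera is an equidistant fisheye: a pixel r from the principal point sees the ray r / f radians off the axis. A picture is of the moment at which its call begins: read the wrist's pose just before it. camera_model takes no time and is no camera call.
- ticket.job_done(): hands the job in; it is judged then, once.
The state is a dict: "time": time; "joint_pos": joint angles; "joint_vel": joint speeds; "joint_torque": joint torques, N m; "eef_pos": TCP position; "tool_rot": TCP orientation; "ft_force": force on the tool from outside, world axes, zero at the start; "torque": the same for the moment, N m; "opening": finger opening in m; "grasp_force": force on a finger pad.
Only numpy, scipy, OpenCV 4.12 (cv2) and the standard library are available. Lean on these libraries where they do the work, as an engineer would, in place of code of your own. Each camera call takes 0.05 s, during which the arm holds its last target. There are 200 camera calls.

## Task

Pick up the small footed planter (the one with four feet and a narrow collar), squeezing the glazed ware with no more than about 30 N, set it down gently, standing on its feet, in the middle of the round rubber pad in the blow-off tray, and let go of it. Then push the paddle of the air valve's spring lever down about halfway to blow the planter out, and finish while still holding it there; never push it near its full travel, as the full blast throws small pots off the pad. Leave the other loose things on the bench where they are.

Things in the scene. Friction and masses are not known exactly. Their poses are not given: they have to be found in the camera images.
- pot_mid (a point): Footed planter, loose, brown glazed stoneware, about 0.32 kg, 92 mm high: four stub feet, a bowl base 84 mm across up to 46 mm above the underside, then a narrower upright collar, 60 mm outside diameter, from 46 mm to the open rim at 92 mm. This point: on its axis, half-way up, 46 mm above the undersides of the feet; z up. The other brown planter has no feet and no waist.
- pad (a point): Centre of the top of the round rubber pad (120 mm diameter) in the fixed blow-off tray, 12 mm above the bench; z up. The steel tray is 170 x 170 mm, rim 20 mm above the bench. The frame's +x points to the air nozzle: its mouth is 119 mm along +x and 131 mm above this point, its jointed hose stands behind it at 136 to 193 mm along +x, up to 162 mm above this point.
- paddle (a point): Centre of the top face of the rubber-covered paddle at the free end of the valve lever. The paddle is 50 mm along the lever, 34 mm across and 14 mm thick. It is above the bench by about 103 mm when released, 69 mm at half travel and 34 mm at full travel. It moves on an arc about pivot.
- pivot (a point): Pin of the valve lever (level axis along this frame's y), on the fixed valve block, 62 mm above the bench. The paddle lies 140 mm from it, on the frame's -x side while the lever is level.
- air_lever (a joint): Travel of the spring lever: 0 released (paddle end tilted 0.25 rad above level), 0.25 half travel (lever level), 0.5 fully pressed against its stop. Pressing the paddle down increases it; it springs back when let go. At the paddle it takes about 3 N to start, 6 N at half and 9 N at full travel.
- valve: The fixed valve with its lever: aluminium block on a 150 x 60 mm steel base plate bolted to the bench, 74 mm high without the lever. Origin under the block on the bench, 55 mm from the pivot along the lever (towards the paddle).
- straight_pot: Bystander, loose: straight brown planter, 68 mm across and 88 mm high, no feet, no waist. Origin at the centre of its underside.
- bonsai_bowl: Bystander, loose: low dark bowl, 124 mm across, 48 mm high. Origin at the centre of its underside.
- tape_roll: Bystander, loose: roll of yellow tape lying flat, 104 mm across, 48 mm high. Origin at the centre of its underside.
- dust_brush: Bystander, loose: hand brush lying on the bench. Origin on its underside.
- marker: Bystander, loose: marker pen 130 mm long, 19 mm thick, lying on the bench. Origin on its underside.
- cutter: Bystander, loose: box cutter 160 mm long, 14 mm thick, lying on the bench. Origin on its underside.
- saucer: Bystander, loose: round glazed saucer, 110 mm across, 15 mm high. Origin at the centre of its underside.
- station: The fixed blow-off station: steel catch tray, rubber pad and air nozzle on a jointed black hose. Origin on the bench, straight below pad, same axes.
Mind the look-alikes: they are no part of the job. What is shaped like the part that bears pot_mid but turquoise is not meant.

How it is judged (in metres and radians):
On the way, in this order (a step that is already met when the one before it is completed fails the run):
1. the footed planter stands upright in the middle of the rubber pad and has been let go, with the air still off (horizontal distance between pot_mid and pad below 0.02 m and z of pot_mid in the frame of pad between 0.042 and 0.05 m and angle between pot_mid's own z axis and vertical below 0.08 rad and contact force between each of the arm, the fingers and footed_pot below 0.1 N and value of joint air_lever below 0.1 rad), for 0.3 s.
2. the lever is held about halfway for one second with the planter standing on the pad (value of joint air_lever between 0.17 and 0.33 rad and horizontal distance between pot_mid and pad below 0.02 m), for 1 s.
At the end, for the whole second after the job is handed in: The robot is holding the valve lever (pushing it with more than 2 N) between about one third and two thirds of its travel (0.17 to 0.33 rad), and the footed planter stands upright and untouched on its feet, within 20 mm of the middle of the rubber pad (all of step 2 and contact force between any of the arm, the fingers and valve above 2 N and z of pot_mid in the frame of pad between 0.042 and 0.05 m and angle between pot_mid's own z axis and vertical below 0.08 rad and contact force between each of the arm, the fingers and footed_pot below 0.1 N); the arm keeps its last pose, push and grip.
It fails at once if the planter is squeezed too hard (well over 30 N on a finger, 75 N on both together) (contact force between the fingers and footed_pot above 75 N).
It fails at once if the lever is pushed near its full travel (beyond 0.42 rad) (value of joint air_lever above 0.42 rad).
It fails at once if the planter is dropped or banged onto the pad (falls from about 10 mm or more, or is pushed on the tray with over 60 N) (contact force between footed_pot and station above 60 N or (horizontal distance between pot_mid and pad below 0.04 m and z of pot_mid in the frame of pad below 0.09 m and linear speed of footed_pot above 0.35 m/s)).
It fails at once if the planter is tipped over (angle between pot_mid's own z axis and vertical above 0.6 rad).
It fails at once if another thing on the bench is moved (distance of any of straight_pot, bonsai_bowl, tape_roll, dust_brush, marker, cutter, saucer from where it was at the start of the episode above 0.02 m).
It also fails if it takes over 58 s, if anything falls off the work surface, if the arm or the gripper's body presses on something with over 40 N, if the wrist force passes 120 N, or if a joint passes its speed limit or range.

## Working session

There is one attempt and no reset: what is moved stays moved. The work goes in short steps, Python scripts to look and compute and a shell command to move; the robot and the scene stay as the last step left them, time stands still between calls to the robot, and variables do not carry over. Pictures are saved under pics/ and viewed, at most 10 in all, crops included, and the job is handed in when it is done.

```bash
ls; mkdir -p pics
python3 - <<'E'
from workcell import readout, optics
import cv2,numpy as np
for n in ["scene","side","wrist"]:
    im=optics.read_camera(n); cv2.imwrite(f"pics/{n}0.png",im[:,:,::-1]); m=optics.camera_model(n)
    print(n,{k:np.round(np.array(v),4).tolist() for k,v in m.items()  if not isinstance(v,str)})
o=readout.get_obs();print({k:np.round(v,3).tolist() for k,v in o.items()})
E
```

```text
pics
scene {'vertical_fov': 50.1675, 'cx': 280.45, 'cy': 203.7842, 'rvec': [1.0695, 2.3659, -1.0838], 'tvec': [0.359, -0.1888, 1.7428]}
side {'vertical_fov': 57.1812, 'cx': 275.0014, 'cy': 209.8472, 'rvec': [0.6798, -2.6915, 1.0492], 'tvec': [0.4945, 0.2338, 0.8459]}
wrist {'vertical_fov': 65.7065, 'cx': 276.9648, 'cy': 209.3786, 'hand_eye': [[-0.0014, -0.9575, -0.2883, 0.0736], [1.0, -0.0015, -0.0, 0.0004], [-0.0004, -0.2883, 0.9575, -0.1415], [0.0, 0.0, 0.0, 1.0]]}
{'time': 0.15, 'joint_pos': [-81.418, 8.644, 82.382, -0.001, 89.025, -7.677], 'joint_vel': [-0.032, -0.026, -0.108, -0.046, -0.001, -0.018], 'joint_torque': [0.002, -71.338, -57.104, -0.0, 0.007, 0.0], 'eef_pos': [0.161, -0.552, 0.231], 'tool_rot': [[0.96, 0.28, -0.0], [0.28, -0.96, 0.001], [0.0, -0.001, -1.0]], 'ft_force': [-0.195, 0.183, -0.23], 'torque': [0.05, 0.022, -0.002], 'grasp_force': 0.0, 'opening': 0.085}
```

View pics/scene0.png

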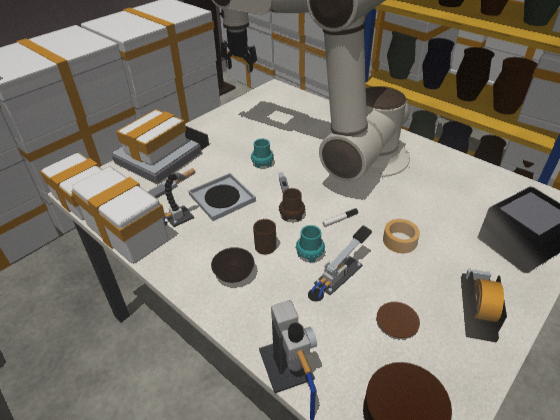

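View pics/side0.png

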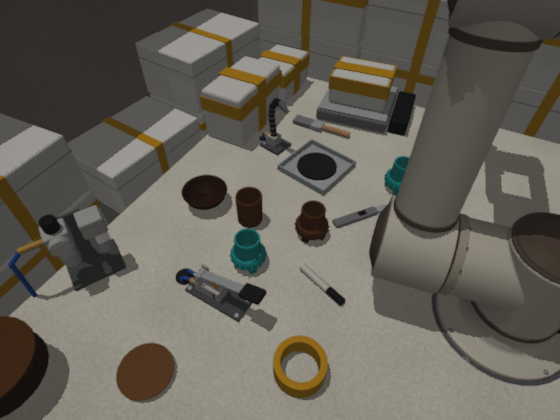

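The footed brown planter is at scene (291,205) / side (312,220). The straight brown pot is at scene (264,236), and the turquoise look-alikes are at scene (311,242) and (262,153). The one at (291,205) fits because it is brown and has a waist and feet. The pad is at scene (222,197) / side (317,166), and the lever paddle at scene (365,234) / side (252,294). I'll confirm with one enlarged crop and measure.

```bash
cat > h.py <<'E'
import numpy as np,cv2
from workcell import optics
def cam(n):
    m=optics.camera_model(n); f=210/np.tan(np.radians(m["vertical_fov"]/2))
    K=np.array([[f,0,m["cx"]],[0,f,m["cy"]],[0,0,1.]])
    return K,cv2.Rodrigues(np.array(m["rvec"],float))[0],np.array(m["tvec"],float)
def ray(n,uv):
    K,R,t=cam(n); d=R.T@np.linalg.inv(K)@np.array([*uv,1.]); return -R.T@t,d/np.linalg.norm(d)
def plane(n,uv,z):
    o,d=ray(n,uv); return o+d*(z-o[2])/d[2]
def tri(a,b):
    (o1,d1),(o2,d2)=ray("scene",a),ray("side",b)
    s=np.linalg.lstsq(np.c_[d1,-d2],o2-o1,rcond=None)[0]; p,q=o1+s[0]*d1,o2+s[1]*d2
    return (p+q)/2,np.linalg.norm(p-q)
def proj(n,p):
    K,R,t=cam(n); return cv2.projectPoints(np.array(p,float).reshape(-1,3),cv2.Rodrigues(R)[0],t,K,None)[0][:,0]
def blob(im,lo,hi,box):
    x0,y0,x1,y1=box; m=np.zeros(im.shape[:2],np.uint8)
    m[y0:y1,x0:x1]=cv2.inRange(im,np.array(lo),np.array(hi))[y0:y1,x0:x1]
    c=max(cv2.findContours(m,cv2.RETR_EXTERNAL,cv2.CHAIN_APPROX_NONE)[0],key=cv2.contourArea)
    return c,cv2.contourArea(c)
E
python3 - <<'E'
from h import *
S=cv2.imread("pics/scene0.png");D=cv2.imread("pics/side0.png")
for n,im,b in (("scene",S,(195,175,250,220)),("side",D,(285,143,350,188))):
    c,a=blob(im,(0,0,0),(50,50,50),b); e=cv2.fitEllipse(cv2.convexHull(c)); print("pad",n,a,np.round(e[0],1),np.round(plane(n,e[0],.012),4))
cr=lambda im,x,y,w,h,s:cv2.resize(im[y:y+h,x:x+w],(w*s,h*s),interpolation=cv2.INTER_CUBIC)
a=np.hstack([cr(S,265,180,56,48,7),cr(D,285,195,56,48,7)]) 
b=np.hstack([cr(S,305,218,80,52,5)[:260,:392],cr(D,225,255,80,52,5)[:260,:392]])
a=a[:,:784]
cv2.imwrite("pics/crop1.png",np.vstack([a,b]))
E
```

```text
pad scene 551.5 [221.5 196.3] [ 0.5626 -0.2519  0.012 ]
pad side 778.0 [316.5 166.1] [ 0.5546 -0.2516  0.012 ]
```

View pics/crop1.png

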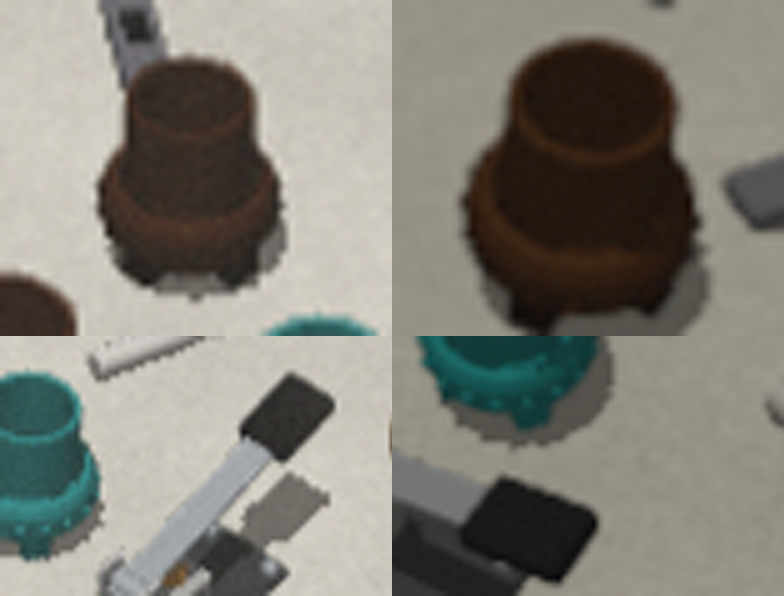

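The crop confirms it: brown glaze, collar, waist and stub feet. The paddle is released and tilted up.

Run:
```python
from h import *
S=cv2.imread("pics/scene0.png");D=cv2.imread("pics/side0.png")
print("rim",tri((291.9,193.6),(313.3,209.0)),plane("scene",(291.9,193.6),.092),plane("side",(313.3,209),.092))
a,b=(362.1,233.3),(252.7,292.3)
print("pad tri",tri((221.5,196.3),(316.5,166.1)))
print("paddle",tri(a,b),plane("scene",a,.103),plane("side",b,.103))
# paddle blobs
for n,im,bx in (("scene",S,(350,222,375,246)),("side",D,(236,282,270,306))):
    c,ar=blob(im,(0,0,0),(60,60,60),bx); print(n,ar,cv2.minAreaRect(c)); 
# lever steel arm: far points near pivot: scene crop approx, side
# lever direction from paddle corners (z .103 approx): print ground points
pix={"scene":[((x+.5)/5-.5+305,(y-336+.5)/5-.5+218) for x,y in((293,373),(334,404),(240,434),(110,590))],
"side":[((x-392+.5)/5-.5+225,(y-336+.5)/5-.5+255) for x,y in((508,478),(598,520),(558,582),(462,535))]}
for n in pix:
    for p in pix[n]: print(n,np.round(p,1),np.round(plane(n,p,.103),3))
# other things
for nm,n,p,z in(("turq","scene",(311,232),.092),("straight","scene",(264,226),.088),("turq2","scene",(262,144),.092),("tape","scene",(401,230),.048),("nozzle_base side","side",(274,143),.02),("marker0","scene",(326,221),.0),("marker1","scene",(357,210),.0),("cutter0","scene",(281,175),0),("cutter1","scene",(287,190),0),("bowl","scene",(233,260),.048)):
    print(nm,np.round(plane(n,p,z),3))
```

```text
rim (array([ 0.46506281, -0.01597433,  0.09141524]), np.float64(0.0008358714638469814)) [ 0.46586826 -0.01499136  0.092     ] [ 0.4649382  -0.01601595  0.092     ]
pad tri (array([ 0.55734914, -0.25901822,  0.00494809]), np.float64(0.00048662338386882485))
paddle (array([0.47528729, 0.25640955, 0.09903032]), np.float64(0.0022715406861444284)) [0.47934517 0.25959501 0.103     ] [0.47412804 0.25708495 0.103     ]
scene 138.0 ((361.7500305175781, 234.25003051757812), (9.899494171142578, 16.26345443725586), 45.0)
side 432.5 ((250.5, 294.5), (21.0, 29.0), 90.0)
scene [363.2 225. ] [0.449 0.243 0.103]
scene [371.4 231.2] [0.455 0.275 0.103]
scene [352.6 237.2] [0.51  0.248 0.103]
scene [326.6 268.4] [0.649 0.263 0.103]
side [247.8 283. ] [0.494 0.243 0.103]
side [265.8 291.4] [0.452 0.243 0.103]
side [257.8 303.8] [0.452 0.274 0.103]
side [238.6 294.4] [0.496 0.274 0.103]
turq [0.561 0.14  0.092]
straight [0.63  0.017 0.088]
turq2 [ 0.322 -0.283  0.092]
tape [0.34  0.314 0.048]
nozzle_base side [ 0.716 -0.28   0.02 ]
marker0 [0.415 0.089 0.   ]
marker1 [0.305 0.135 0.   ]
cutter0 [ 0.327 -0.187  0.   ]
cutter1 [ 0.378 -0.113  0.   ]
bowl [0.76  0.016 0.048]
```

```bash
python3 -m creep '[[[304,536,0,0,0,74,-1],[304,536,0,0,0,74,-1],[304,536,0,0,0,74,-1],[304,536,0,0,0,74,-1],[304,536,0,0,0,74,-1],[304,536,0,0,0,74,-1],[304,536,0,0,0,74,-1],[304,536,0,0,0,74,-1],[304,536,0,0,0,74,-1],[304,536,0,0,0,74,-1],[304,536,0,0,0,74,-1],[304,536,0,0,0,74,-1]]]' 25
python3 - <<'E'
from h import *
from workcell import readout
o=readout.get_obs(); im=optics.read_camera("wrist"); cv2.imwrite("pics/w1.png",im[:,:,::-1])
np.savez("w1.npz",p=o["eef_pos"],R=o["tool_rot"]);print(np.round(o["joint_pos"],1),np.round(o["tool_rot"],3).tolist(),o["ft_force"])
E
```

```text
time: 1.65
eef_pos: [0.4647, -0.0161, 0.231]
tool_rot: [[-0.005, 1.0, -0.001], [1.0, 0.005, -0.0], [-0.0, -0.001, -1.0]]
ft_force: [1.6, -1.0, -0.4]
opening: 0.0853
grasp_force: 0.0
[-11.5  -4.6  96.1  -0.   88.6 -11.8] [[-0.005, 1.0, -0.001], [1.0, 0.005, -0.0], [-0.0, -0.001, -1.0]] [ 1.62301834 -0.95280967 -0.35582508]
```

View pics/w1.png

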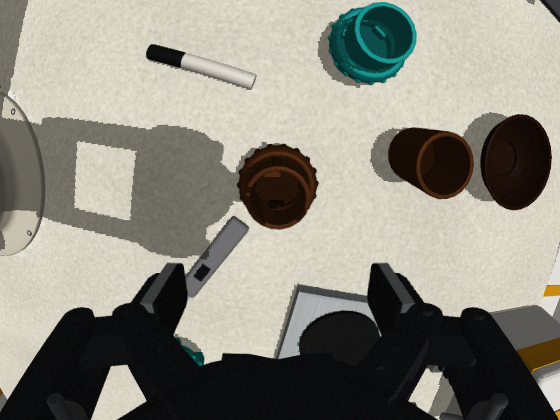

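The wrist view shows the planter rim circle centred near (278.5,197.5), with the straight pot at (444,165) and the cutter at (217,257), both clear of it. Casting that pixel with the fisheye model.

```bash
cat >> h.py <<'E'
def wplane(uv,z,p,R):
    m=optics.camera_model("wrist"); f=210/np.tan(np.radians(m["vertical_fov"]/2)); H=np.array(m["hand_eye"])
    v=np.array(uv,float)-[m["cx"],m["cy"]]; r=np.linalg.norm(v); th=r/f
    d=np.r_[np.sin(th)*v/r,np.cos(th)]; d=R@H[:3,:3]@d; o=p+R@H[:3,3]
    return o+d*(z-o[2])/d[2]
E
python3 - <<'E'
from h import *
w=np.load("w1.npz"); p,R=w["p"],w["R"]
for q in((278.5,197.5),(247,197.5),(310,197.5),(278.5,167),(278.5,228)): print(q,np.round(wplane(q,.092,p,R),4))
E
```

```text
(278.5, 197.5) [ 0.4662 -0.0165  0.092 ]
(247, 197.5) [ 0.438  -0.0166  0.092 ]
(310, 197.5) [ 0.4944 -0.0164  0.092 ]
(278.5, 167) [0.466 0.011 0.092]
(278.5, 228) [ 0.4663 -0.0455  0.092 ]
```

```bash
python3 -m creep '[[[1,0,-50,0,0,0,-1],[1,0,-95,0,0,0,-1],[1,0,-130,0,0,0,-1],[1,0,-155,0,0,0,-1],[1,0,-170,0,0,0,-1],[1,0,-177,0,0,0,-1],[1,0,-177,0,0,0,-1],[1,0,-177,0,0,0,-1]]]' 25; python3 -m creep '[[[0,0,0,0,0,0,-0.3],[0,0,0,0,0,0,0],[0,0,0,0,0,0,0.2],[0,0,0,0,0,0,0.5],[0,0,0,0,0,0,1],[0,0,0,0,0,0,1],[0,0,0,0,0,0,1],[0,0,0,0,0,0,1]]]' 25
```

```text
time: 2.7
eef_pos: [0.4664, -0.0161, 0.0551]
tool_rot: [[-0.004, 1.0, 0.001], [1.0, 0.004, -0.0], [-0.0, 0.001, -1.0]]
ft_force: [-0.4, 0.7, 0.1]
opening: 0.0854
grasp_force: 0.0
time: 3.7
eef_pos: [0.4662, -0.0159, 0.0548]
tool_rot: [[-0.005, 1.0, 0.001], [1.0, 0.005, -0.0], [-0.0, 0.001, -1.0]]
ft_force: [-1.6, 0.7, 5.8]
opening: 0.0591
grasp_force: 25.9
```

```bash
python3 -m creep '[[[0,0,5,0,0,0,1],[0,0,15,0,0,0,1],[0,0,35,0,0,0,1],[0,0,65,0,0,0,1],[0,0,95,0,0,0,1],[0,0,115,0,0,0,1],[0,0,120,0,0,0,1],[0,0,120,0,0,0,1]]]' 25
python3 - <<'E'
from h import *
from workcell import readout
o=readout.get_obs(); im=optics.read_camera("wrist"); cv2.imwrite("pics/w2.png",im[:,:,::-1])
np.savez("w2.npz",p=o["eef_pos"],R=o["tool_rot"])
S=optics.read_camera("side")[:,:,::-1]; cv2.imwrite("pics/s2.png",S)
a=cv2.resize(S[120:260,240:400],(640,560),interpolation=cv2.INTER_CUBIC);cv2.imwrite("pics/s2c.png",a)
E
```

```text
time: 4.7
eef_pos: [0.4659, -0.0159, 0.1741]
tool_rot: [[-0.005, 1.0, -0.0], [1.0, 0.005, 0.0], [0.0, -0.0, -1.0]]
ft_force: [-0.6, -0.1, -4.2]
opening: 0.059
grasp_force: 28.1
```

View pics/s2c.png

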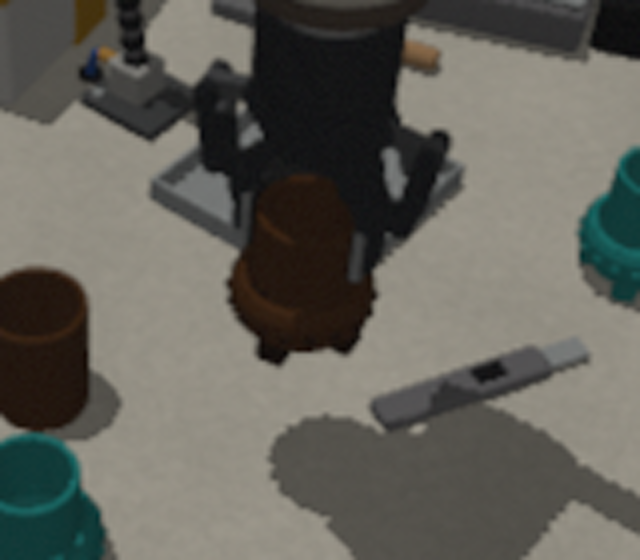

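The planter is held upright and clear of the bench. Next I'll refine the pad centre from the pad outline, checking its diameter.

Run:
```python
from h import *
S=cv2.imread("pics/scene0.png");D=cv2.imread("pics/side0.png")
for n,im,b in (("scene",S,(185,170,260,222)),("side",D,(275,138,358,192))):
    for t in(35,50,65,80):
        c,a=blob(im,(0,0,0),(t,t,t),b); h=cv2.convexHull(c)[:,0]
        P=np.array([plane(n,q,.012)[:2] for q in c[:,0]])
        (cc,r)=cv2.minEnclosingCircle((P*1000).astype(np.float32)); A=np.c_[2*P,np.ones(len(P))]; s=np.linalg.lstsq(A,(P**2).sum(1),rcond=None)[0]
        print(n,t,a,"lsq",np.round(s[:2],4),round(np.sqrt(s[2]+s[:2]@s[:2]),4),"ext",P.min(0).round(3),P.max(0).round(3))
cr=lambda im,x,y,w,h,s:cv2.resize(im[y:y+h,x:x+w],(w*s,h*s),interpolation=cv2.INTER_CUBIC)
cv2.imwrite("pics/crop3.png",np.hstack([cr(S,160,160,100,75,4),cr(D,265,125,100,75,4)]))
```

```text
Traceback (most recent call last):
  File "h.py", line 20, in blob
    c=max(cv2.findContours(m,cv2.RETR_EXTERNAL,cv2.CHAIN_APPROX_NONE)[0],key=cv2.contourArea)
ValueError: max() iterable argument is empty
```

Run:
```python
from h import *
S=cv2.imread("pics/scene0.png");D=cv2.imread("pics/side0.png")
cr=lambda im,x,y,w,h,s:cv2.resize(im[y:y+h,x:x+w],(w*s,h*s),interpolation=cv2.INTER_CUBIC)
cv2.imwrite("pics/crop3.png",np.hstack([cr(S,160,160,100,75,4),cr(D,265,125,100,75,4)]))
for n,im,b in (("scene",S,(185,170,260,222)),("side",D,(275,138,358,192))):
    for t in(43,50,60,75):
        c,a=blob(im,(0,0,0),(t,t,t),b)
        P=np.array([plane(n,q,.012)[:2] for q in c[:,0]])
        A=np.c_[2*P,np.ones(len(P))]; s=np.linalg.lstsq(A,(P**2).sum(1),rcond=None)[0]
        print(n,t,a,"lsq",np.round(s[:2],4),round(np.sqrt(s[2]+s[:2]@s[:2]),4),"ext",P.min(0).round(3),P.max(0).round(3))
```

```text
scene 43 278.5 lsq [ 0.5736 -0.2569] 0.0438 ext [ 0.518 -0.312] [ 0.619 -0.196]
scene 50 551.5 lsq [ 0.5617 -0.2529] 0.0572 ext [ 0.503 -0.312] [ 0.619 -0.194]
scene 60 569.5 lsq [ 0.5611 -0.2535] 0.0582 ext [ 0.503 -0.314] [ 0.62  -0.194]
scene 75 586.0 lsq [ 0.5604 -0.2537] 0.059 ext [ 0.501 -0.315] [ 0.621 -0.194]
side 43 765.0 lsq [ 0.5556 -0.2534] 0.0583 ext [ 0.498 -0.314] [ 0.615 -0.194]
side 50 778.0 lsq [ 0.5555 -0.2534] 0.0588 ext [ 0.496 -0.314] [ 0.615 -0.193]
side 60 790.0 lsq [ 0.5556 -0.2538] 0.0592 ext [ 0.495 -0.315] [ 0.615 -0.193]
side 75 807.5 lsq [ 0.5559 -0.2541] 0.0599 ext [ 0.495 -0.317] [ 0.615 -0.191]
```

View pics/crop3.png

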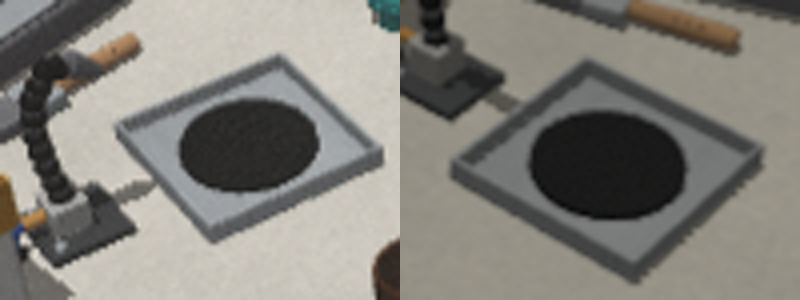

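```bash
python3 -m creep '[[[10,-25,0,0,0,0,1],[28,-70,0,0,0,0,1],[46,-120,0,0,0,0,1],[66,-170,0,0,0,0,1],[82,-212,0,0,0,0,1],[90,-232,0,0,0,0,1],[92,-238,0,0,0,0,1],[92,-238,0,0,0,0,1],[92,-238,-15,0,0,0,1],[92,-238,-30,0,0,0,1],[92,-238,-45,0,0,0,1],[92,-238,-45,0,0,0,1]]]' 25
python3 -m creep '[[[0,0,-12,0,0,0,1],[0,0,-24,0,0,0,1],[0,0,-36,0,0,0,1],[0,0,-46,0,0,0,1],[0,0,-53,0,0,0,1],[0,0,-57,0,0,0,1],[0,0,-57,0,0,0,1],[0,0,-57,0,0,0,1]]]' 25
python3 - <<'E'
from h import *
S=optics.read_camera("scene")[:,:,::-1]; D=optics.read_camera("side")[:,:,::-1]
cr=lambda im,x,y,w,h,s:cv2.resize(im[y:y+h,x:x+w],(w*s,h*s),interpolation=cv2.INTER_CUBIC)
cv2.imwrite("pics/crop4.png",np.hstack([cr(S,160,140,100,95,4),cr(D,265,105,100,95,4)]))
E
```

```text
time: 6.3
eef_pos: [0.5574, -0.2534, 0.1276]
tool_rot: [[-0.005, 1.0, -0.002], [1.0, 0.005, 0.001], [0.001, -0.002, -1.0]]
ft_force: [0.3, 0.4, -3.0]
opening: 0.059
grasp_force: 28.3
time: 7.3
eef_pos: [0.5581, -0.2541, 0.0727]
tool_rot: [[-0.005, 1.0, 0.0], [1.0, 0.005, -0.0], [-0.0, 0.0, -1.0]]
ft_force: [-0.4, 1.2, -3.2]
opening: 0.0589
grasp_force: 28.4
```

View pics/crop4.png

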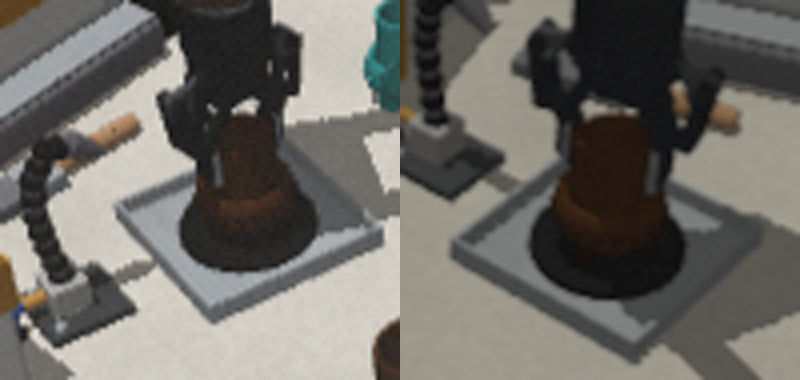

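The planter hangs centred over the pad, upright, about 6 mm above it. Lowering it gently.

```bash
python3 -m creep '[[[0,0,-2,0,0,0,1],[0,0,-3.5,0,0,0,1],[0,0,-4.5,0,0,0,1],[0,0,-5,0,0,0,1],[0,0,-5,0,0,0,1]]]' 25;python3 -m creep '[[[0,0,-0.5,0,0,0,1],[0,0,-1,0,0,0,1],[0,0,-1,0,0,0,1]]]' 25
```

```text
time: 8.02
eef_pos: [0.558, -0.2539, 0.0672]
tool_rot: [[-0.005, 1.0, -0.0], [1.0, 0.005, 0.0], [0.0, -0.0, -1.0]]
ft_force: [-1.0, -0.9, -3.2]
opening: 0.059
grasp_force: 28.4
time: 8.4
eef_pos: [0.558, -0.2541, 0.0668]
tool_rot: [[-0.005, 1.0, 0.0], [1.0, 0.005, -0.0], [-0.0, 0.0, -1.0]]
ft_force: [-4.1, 1.4, 4.5]
opening: 0.0588
grasp_force: 29.0
```

```bash
python3 -m creep '[[[0,0,0,0,0,0,0.2],[0,0,0,0,0,0,0],[0,0,0,0,0,0,-0.4],[0,0,0,0,0,0,-1],[0,0,0,0,0,0,-1],[0,0,0,0,0,0,-1],[0,0,0,0,0,0,-1],[0,0,0,0,0,0,-1]]]' 25;python3 -m creep '[[[0,0,5,0,0,0,-1],[0,0,15,0,0,0,-1],[0,0,35,0,0,0,-1],[0,0,65,0,0,0,-1],[0,0,105,0,0,0,-1],[0,0,150,0,0,0,-1],[0,0,170,0,0,0,-1],[0,0,170,0,0,0,-1]]]' 25
python3 - <<'E'
from h import *
from workcell import readout
o=readout.get_obs(); im=optics.read_camera("wrist")[:,:,::-1]
np.savez("w5.npz",p=o["eef_pos"],R=o["tool_rot"]); D=optics.read_camera("side")[:,:,::-1]
cv2.imwrite("pics/w5.png",im)
cr=lambda im,x,y,w,h,s:cv2.resize(im[y:y+h,x:x+w],(w*s,h*s),interpolation=cv2.INTER_CUBIC)
cv2.imwrite("pics/crop5.png",np.hstack([cr(im,180,100,200,200,2),cr(D,265,100,100,100,4)]))
E
```

```text
time: 9.4
eef_pos: [0.558, -0.254, 0.0663]
tool_rot: [[-0.005, 1.0, -0.0], [1.0, 0.005, 0.0], [0.0, -0.0, -1.0]]
ft_force: [-0.5, 0.0, 0.6]
opening: 0.0854
grasp_force: 0.0
time: 10.4
eef_pos: [0.5584, -0.2542, 0.2385]
tool_rot: [[-0.005, 1.0, 0.003], [1.0, 0.005, -0.002], [-0.002, 0.003, -1.0]]
ft_force: [0.6, 0.1, -1.0]
opening: 0.085
grasp_force: 0.0
```

View pics/crop5.png

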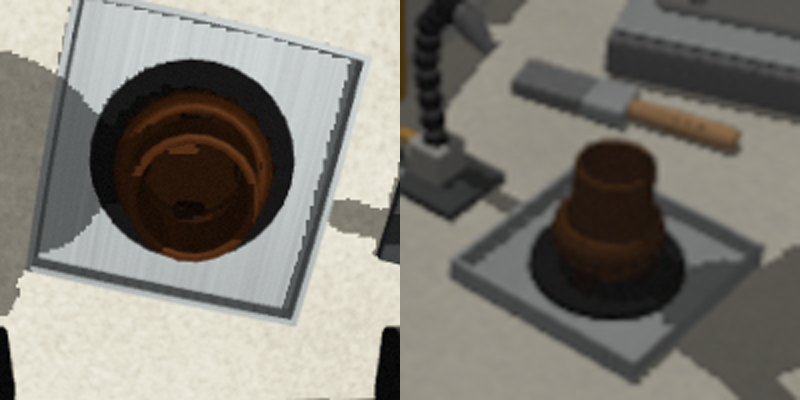

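```bash
python3 - <<'E'
from h import *
w=np.load("w5.npz"); p,R=w["p"],w["R"]
print("rim",wplane((278.5,198.5),.104,p,R)); 
P=[wplane((180+x/2,100+y/2),.012,p,R)[:2] for x,y in((90,158),(295,158),(192,59),(118,95),(265,95))]
P=np.array(P);s=np.linalg.lstsq(np.c_[2*P,np.ones(5)],(P**2).sum(1),rcond=None)[0];print("pad",s[:2],np.sqrt(s[2]+s[:2]@s[:2]))
E
python3 -m creep '[[[-4,25,0,0,0,0,1],[-13,80,0,0,0,0,1],[-22,135,0,0,0,0,1],[-32,195,0,0,0,0,1],[-41,255,0,0,0,0,1],[-51,315,0,0,0,0,1],[-61,375,0,0,0,0,1],[-70,430,0,0,0,0,1],[-77,475,0,0,0,0,1],[-82,505,0,0,0,0,1],[-83,512,0,0,0,0,1],[-83,512,0,0,0,0,1]]]' 25
python3 - <<'E'
from h import *
from workcell import readout
o=readout.get_obs(); im=optics.read_camera("wrist")[:,:,::-1]
np.savez("w6.npz",p=o["eef_pos"],R=o["tool_rot"]); cv2.imwrite("pics/w6.png",im)
E
```

```text
rim [ 0.56028491 -0.25453255  0.104     ]
pad [ 0.55822317 -0.25958329] 0.05929871927747065
time: 12.0
eef_pos: [0.4744, 0.2581, 0.2357]
tool_rot: [[-0.005, 1.0, -0.001], [1.0, 0.005, -0.0], [-0.0, -0.001, -1.0]]
ft_force: [-0.3, -0.4, -0.1]
opening: 0.0002
grasp_force: 0.0
```

View pics/w6.png

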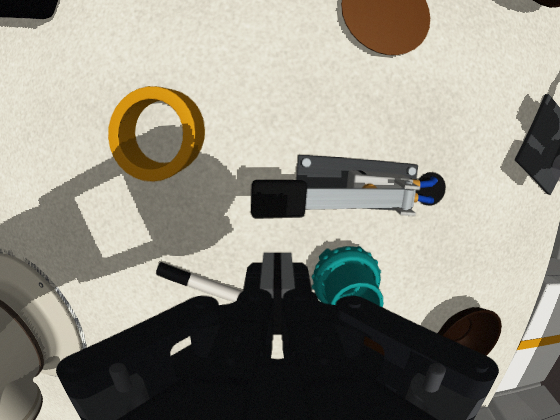

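The wrist view shows the paddle at about (279,198), with the lever running along +x, and the area is clear for pressing. The planter is about 5 mm off the pad centre at most.

```bash
python3 - <<'E'
from h import *
w=np.load("w6.npz"); p,R=w["p"],w["R"]
for q in((279,198),(251,198),(306,198),(279,180),(279,218)): print(wplane(q,.103,p,R).round(4))
print("hinge",wplane((408,200),.07,p,R))
E
python3 -m creep '[[[1,0,-40,0,0,0,1],[1,0,-80,0,0,0,1],[1,0,-110,0,0,0,1],[1,0,-123,0,0,0,1],[1,0,-127,0,0,0,1],[1,0,-127,0,0,0,1]]]'
```

```text
[0.4762 0.2589 0.103 ]
[0.4518 0.2588 0.103 ]
[0.4998 0.259  0.103 ]
[0.4761 0.2749 0.103 ]
[0.4763 0.2405 0.103 ]
hinge [0.61003109 0.24922148 0.07      ]
time: 12.8
eef_pos: [0.4764, 0.2579, 0.1101]
tool_rot: [[-0.004, 1.0, 0.001], [1.0, 0.004, 0.0], [0.0, 0.001, -1.0]]
ft_force: [0.1, -0.1, 0.2]
opening: 0.0001
grasp_force: 0.0
```

```bash
python3 -m creep '[[[0,0,-6,0,0,0,1],[0,0,-12,0,0,0,1],[0,0,-18,0,0,0,1],[0,0,-23,0,0,0,1],[0,0,-25,0,0,0,1],[0,0,-25,0,0,0,1]]]'; python3 -m creep '[[[0,0,-5,0,0,0,1],[0,0,-9,0,0,0,1],[0,0,-13,0,0,0,1],[0,0,-15,0,0,0,1],[0,0,-16,0,0,0,1],[0,0,-16,0,0,0,1]]]'
```

```text
time: 13.55
eef_pos: [0.4759, 0.258, 0.0842]
tool_rot: [[-0.005, 1.0, -0.0], [1.0, 0.005, -0.0], [-0.0, -0.0, -1.0]]
ft_force: [-1.4, 0.2, 3.2]
opening: -0.0004
grasp_force: 1.7
time: 14.3
eef_pos: [0.4759, 0.258, 0.0681]
tool_rot: [[-0.005, 1.0, -0.0], [1.0, 0.005, -0.0], [-0.0, -0.0, -1.0]]
ft_force: [-3.9, 0.5, 5.4]
opening: -0.0001
grasp_force: 2.6
```

```bash
python3 -m creep '[[[0,0,0,0,0,0,1],[0,0,0,0,0,0,1],[0,0,0,0,0,0,1],[0,0,0,0,0,0,1],[0,0,0,0,0,0,1],[0,0,0,0,0,0,1],[0,0,0,0,0,0,1],[0,0,0,0,0,0,1],[0,0,0,0,0,0,1],[0,0,0,0,0,0,1],[0,0,0,0,0,0,1],[0,0,0,0,0,0,1]]]'
python3 - <<'E'
from h import *
S=optics.read_camera("scene")[:,:,::-1]; D=optics.read_camera("side")[:,:,::-1]
cr=lambda im,x,y,w,h,s:cv2.resize(im[y:y+h,x:x+w],(w*s,h*s),interpolation=cv2.INTER_CUBIC)
cv2.imwrite("pics/crop7.png",np.vstack([np.hstack([cr(S,180,150,100,75,4),cr(D,265,120,100,75,4)]),np.hstack([cr(S,300,200,100,72,4),cr(D,190,240,100,72,4)])]))
E
```

```text
time: 15.8
eef_pos: [0.4759, 0.258, 0.0682]
tool_rot: [[-0.005, 1.0, -0.0], [1.0, 0.005, -0.0], [-0.0, -0.0, -1.0]]
ft_force: [-3.9, 0.7, 4.4]
opening: -0.0001
grasp_force: 2.6
```

View pics/crop7.png

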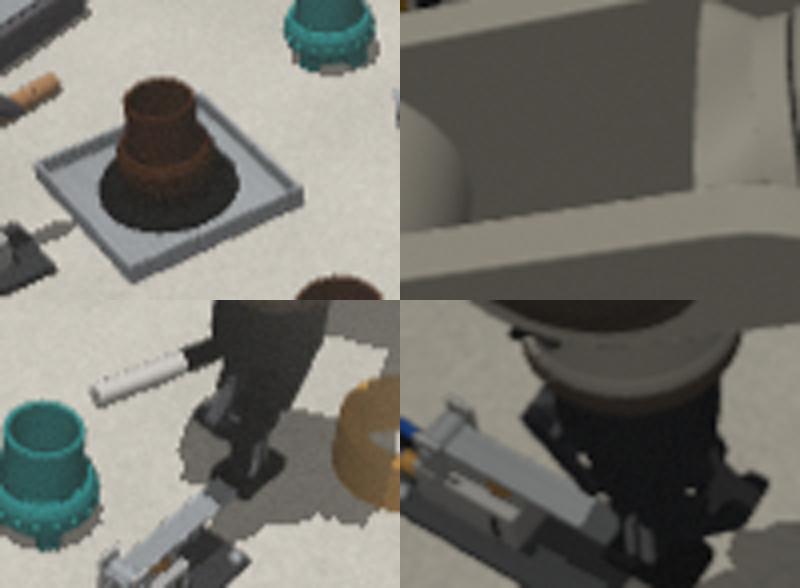

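The planter stands centred on the pad, and the fingertips hold the level paddle at half travel with a steady push. Handing in.

```bash
python3 -c "
from workcell import ticket
print(ticket.job_done())"
```

```text
the job is handed in; nothing more can be done
None
```

The planter stands upright on its feet, released about 5 mm or less from the pad's centre. The arm is holding the valve paddle at about half travel with roughly 4–5 N, and the job is handed in; no verdict was shown.

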